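# Unbolt the dish carriage and push it into the imaging box

## Robot

A 7-joint arm with a two-finger parallel gripper is mounted at the origin on the work surface. World frame = base frame: x ahead of the robot, y to its left, z up, the work surface at z = 0. Lengths are in mm, angles in rad, forces in N, time in s.
With the tool pointing down it reaches from about 350 to 900 mm from the base axis. Payload 8.1 kg.
Tool frame: the origin (TCP) lies on the centre line of the jaws, within the pads' length; the fingertips stand ahead of it and the grasp point (between the pads) is the TCP (r.tip_reach is the z of the fingertips in the tool frame, in mm); z points along the fingers, y is the line along which they close (so a half turn about z gives the same grasp; the last joint's range is limited). The gripper opens to 92 mm and grips with 3 to 60 N. Pads are 19 mm wide; open, the fingers measure 130 mm over their backs; the gripper's body (75 mm by 190 mm) begins 47 mm behind the grasp point.
Start: joints at [-1.204, 0.434, 0.025, 1.573, -0.012, 1.134, -0.075], TCP at [282.97, 557.287, 245.742] pointing down, gripper open.
Joint ranges: [-2.62, 2.62], [-0.44, 2.09], [-1.27, 1.32], [0.08, 2.57], [-1.32, 4.46], [0.12, 2], [-2.74, 2.74]. Speed limits (rad/s): [2.22, 2.22, 3.01, 3.01, 3.14, 3.14, 3.14].

## Interface

Orientations are given as [roll, pitch, yaw] about the fixed x, y, z axes, in that order (R = Rz(yaw) Ry(pitch) Rx(roll)).
In Python, from station import r gives the robot as it stands. The module is installed in compiled form; this text tells all that it offers.
- The arm moves only by the tool move_arm, never from a script. Its argument "plan" is one flat list of numbers, 7 for each row, row after row: the closure, from -1 (fully open) to 1 (shut), then the shift along the tool's x, y, z as a fraction of full scale, then the turn, a rotation vector about the tool's x, y, z as a fraction of full scale. A call has 1 to 20 rows; each row shifts and turns the commanded pose from where the row before left it, along the tool's axes as they then stand; what a row does not reach is not made up. Full scale, the value 1, is 0.25 m for a shift and 90 degrees for a turn. A row lasts 1/8 s, in which the tool goes at most 62.5 mm and 10.7 degrees, less where a joint would pass 70% of its speed; a pose out of reach is approached as far as the arm can. A call with a number of a shift or a turn outside -1 to 1 is refused whole. A call with a gripper value outside its range is refused whole. The fingers move at their own pace and stop on an object; "force" is the grip in N (left out, the last holds). Time passes only in rows, so rows that do not move let the fingers close. It gives the time, the measured TCP pose, the force, the opening and the grip force at its end, in the units of the state.
- r.observe(): the state, without advancing time (a new reading comes with each control period).
- r.get_image(name): name is "scene" or "top" or "wrist"; returns a dict with "img" (480x640x3 uint8, red, green, blue), "range_z" (480x640 float32, mm along the optical axis (not along the pixel's ray), 0 where there is no reading), "camera_matrix" (3x3 intrinsics, pixels), "view" (4x4, takes a point from world to camera coordinates); the wrist camera has in their place "T_tool_cam" (4x4, takes a point from camera to tool coordinates, whose origin is the TCP and whose axes are the flange's). Camera axes: x right, y down, z forward; pixel columns grow to the right and rows downward; lengths in mm; the calibration is good to about 2 mm. A picture is of the moment at which its call begins: read the wrist's pose just before it.
- r.finish_job(): hands the job in; it is judged then, once.
The state is a dict: "time": time; "joint_positions": joint angles; "joint_vel": joint speeds; "joint_efforts": joint torques, N m; "tool_pos": TCP position; "orientation": TCP orientation; "contact_force": force on the tool from outside, world axes, zero at the start; "ft_torque": the same for the moment, N m; "width": finger opening in mm; "gripper_force": force on a finger pad.
Only numpy, scipy, OpenCV 4.12 (cv2) and the standard library are available. Lean on these libraries where they do the work, as an engineer would, in place of code of your own. Each camera call takes 0.05 s, during which the arm holds its last target. There are 200 camera calls.

## Task

The dish of shells is drawn out in front of the low white imaging box, and a steel bolt at the side of the track keeps its carriage from moving. Draw the bolt right back by its slim upright knob, away from the carriage, then push the carriage by its thick black handle fully home into the box. Leave both there and let go.

Things in the scene. Friction and masses are not known exactly. Their poses are not given: they have to be found in the camera images.
- bolt_knob (a point): Top centre of the bolt's upright knob: slim plain steel cylinder, 18 mm across, from 46 to 96 mm above the table, over the flat steel bolt (top 38 mm high). Frame is the station's, z up: +x is the way the carriage is pushed; the bolt is drawn back along -y, away from the track. Not the low wide black levelling screw (38 mm across, top 44 mm high) at the +y side, which is fixed.
- bolt (a joint): How far the bolt is drawn back, m: 0 shut, its tongue across the carriage's path; clear after 0.022; 0.040 fully back at its stop. Starts at 0 to 0.005. Slides with about 2 N, stays where left. A dark guide bracket (18 mm along y, top 44 mm above the table) straddles the bolt, its middle 43 mm to the +y side of the knob when shut.
- carriage_handle (a point): Top centre of the carriage's handle: thick black upright cylinder, 28 mm across, from 50 to 97 mm above the table, on a cross-piece (top 40 mm high) at the robot's end of the track. Frame is the station's: +x is the way to push. When drawn out and bolted, the bolt knob stands 25 mm along +x and 118 mm along -y of it; the white box's front (116 mm high in all) is 225 mm along +x, 105 mm when home.
- carriage (a joint): How far the carriage is pushed in, m: 0 drawn right out, 0.120 fully home at its stop. Starts at 0 to 0.004; moves only about 5 mm until the bolt is drawn back. Slides with about 2.5 N, stays where left. It carries a clear dish of shells, 92 mm across, top 50 mm above the table, centred 170 mm along +x of the handle.

How it is judged:
By the outcome, as a careful person would: the job done as asked, in the order asked, and still so for the second after the job is handed in, with the robot touching nothing.
It also fails if it takes over 45 s, if anything falls off the work surface, if the arm or the gripper's body presses on something with over 40 N, if the wrist force passes 120 N, or if a joint passes its speed limit or range.

## Working session

There is one attempt and no reset: what is moved stays moved. The work goes in short steps, Python scripts to look and compute and a tool call to move; the robot and the scene stay as the last step left them, time stands still between calls to the robot, and variables do not carry over. Pictures are saved under pics/ and viewed, at most 10 in all, crops included, and the job is handed in when it is done.

Besides the shell and the picture viewer there is one more tool, called after "Request:" by a JSON object that holds its "method" and its "body". move_arm: Moves the arm, as the interface text tells. Shift numbers are shares of 0.25 m and turn numbers shares of 90 degrees, none past 1 either way. Its arguments: {"type":"object","properties":{"plan":{"type":"array","items":{"type":"number","minimum":-1,"maximum":1}},"force":{"type":"number"}},"required":["plan"]}

```bash
mkdir -p pics
python3 - <<'E'
from station import r
import cv2,numpy as np
s=r.observe();print(s['time'],s['tool_pos'],s['orientation'],s['width'],r.tip_reach)
for n in("top","scene"):
    d=r.get_image(n);cv2.imwrite(f"pics/{n}.png",d["img"][:,:,::-1]);np.savez(f"{n}.npz",**d)
E
```

```text
0.0 [282.78793254 556.8214671  244.957131  ] [-3.14001279e+00  1.66362651e-04  2.67172690e+00] 91.5575631252791 19.0
```

View pics/top.png

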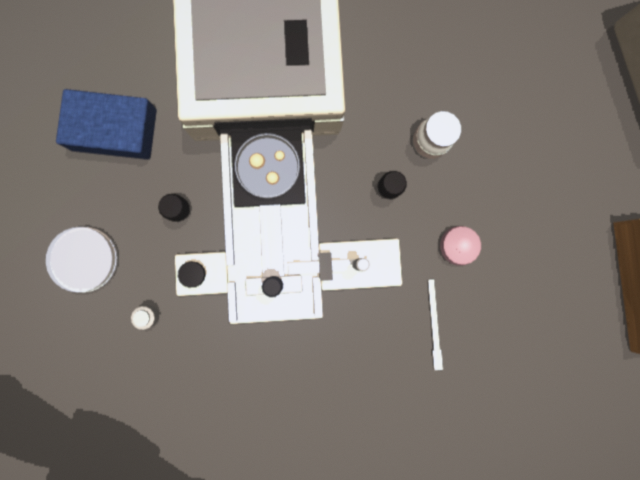

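View pics/scene.png

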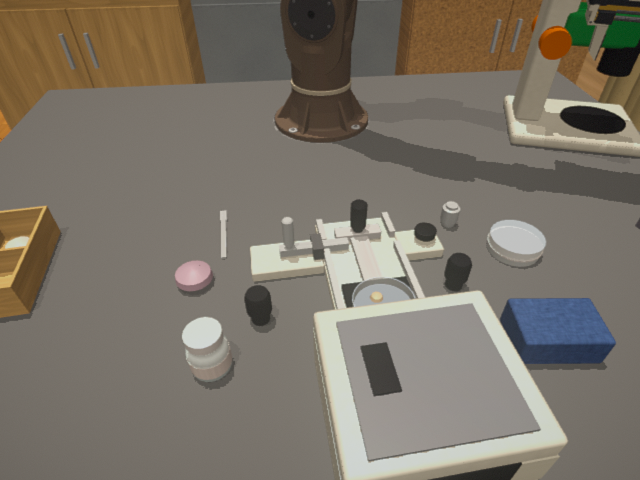

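In the top view the handle is at about (272,287), the bolt knob at (362,264), the bracket at (326,267) and the levelling screw at (191,274). The box is at the top, so +x of the station runs up the image.

```bash
cat > h.py <<'E'
import numpy as np
def ray(d,u,v,z):
    K=d["camera_matrix"];V=d["view"];R=V[:3,:3];c=-R.T@V[:3,3]
    w=R.T@np.linalg.solve(K,[u,v,1]);return c+w*(z-c[2])/w[2]
E
python3 - <<'E'
from h import *
import cv2
d=dict(np.load("top.npz"));im=d["img"];Z=d["range_z"]
c=lambda u,v:print(u,v,Z[v,u])
K=d["camera_matrix"];V=d["view"]
vv,uu=np.mgrid[:480,:640]
P=np.stack([(uu-K[0,2])/K[0,0]*Z,(vv-K[1,2])/K[1,1]*Z,Z],-1)
W=(P-V[:3,3])@V[:3,:3]
out={}
for n,(u,v) in dict(handle=(272,287),knob=(362,264)).items():
    sl=np.s_[v-18:v+18,u-18:u+18]
    m=(W[sl][...,2]>85)&(Z[sl]>0)
    ys,xs=np.nonzero(m);a,b=xs.mean()+u-18,ys.mean()+v-18
    out[n]=ray(d,a,b,96.5);print(n,m.sum(),a,b,out[n],np.median(W[sl][m],0))
k=out['knob']-out['handle'];print(k,np.hypot(*k[:2]))
yaw=np.arctan2(k[1],k[0])-np.arctan2(-118,25)
print("yaw",yaw)
print("screw",ray(d,191,274,44),"camera",-V[:3,:3].T@V[:3,3])
# box front edge direction
for p in[(184,125),(342,115)]:print(ray(d,*p,100))
E
```

```text
handle 353 271.6543909348442 286.74220963172803 [509.13868332  13.04954476  96.5       ] [508.8429687   12.69599488  96.57543499]
knob 146 362.33561643835617 264.3493150684931 [ 538.6896717  -105.92587648   96.5       ] [ 539.13157919 -105.83621165   95.64788754]
[  29.55098839 -118.97542123    0.        ] 122.59042284268043
yaw 0.03467519150094445
screw [524.52304614 128.44734935  44.        ] camera [537.03696604 -19.04473605 748.40245088]
[720.69330023 129.69874507 100.        ]
[737.74002583 -78.62672386 100.        ]
```

Request:
{"method": "move_arm", "body": {"plan": [-1,0,0,0,0,0,-0.111,-1,0,0,0,0,0,-0.111,-1,0,0,0,0,0,-0.111,-1,0,0,0,0,0,0,-1,-0.0588,-0.18,0,0,0,0,-1,-0.0588,-0.18,0,0,0,0,-1,-0.0588,-0.18,0,0,0,0,-1,-0.0588,-0.18,0,0,0,0,-1,-0.0588,-0.18,0,0,0,0,-1,-0.0588,-0.18,0,0,0,0,-1,-0.0588,-0.18,0,0,0,0,-1,-0.0588,-0.18,0,0,0,0,-1,-0.0588,-0.18,0,0,0,0,-1,-0.0588,-0.18,0,0,0,0,-1,-0.0588,-0.18,0,0,0,0,-1,-0.0588,-0.18,0,0,0,0,-1,-0.0588,-0.18,0,0,0,0,-1,-0.0588,-0.18,0,0,0,0,-1,-0.0588,-0.18,0,0,0,0,-1,0,0,0,0,0,0], "force": 20}}

```text
time: 2.6
tool_pos: [539.4, -109.3, 245.6]
orientation: [-3.14, 0.0, -3.099]
contact_force: [-0.2, 1.1, 0.1]
width: 92.0
gripper_force: 0.0
```

Run:
```python
from station import r
import cv2,numpy as np
from scipy.spatial.transform import Rotation as Ro
s=r.observe();d=r.get_image("wrist");cv2.imwrite("pics/w1.png",d["img"][:,:,::-1])
T=np.eye(4);T[:3,:3]=Ro.from_euler("xyz",s["orientation"]).as_matrix();T[:3,3]=s["tool_pos"]
C=T@d["T_tool_cam"];K=d["camera_matrix"];Z=d["range_z"]
vv,uu=np.mgrid[:480,:640]
P=np.stack([(uu-K[0,2])/K[0,0]*Z,(vv-K[1,2])/K[1,1]*Z,Z],-1)
W=P@C[:3,:3].T+C[:3,3]
np.savez("w1.npz",W=W,Z=Z,C=C,img=d["img"])
print(s["tool_pos"],s["orientation"])
for n,p in dict(knob=(539,-106),handle=(509,13)).items():
    m=(Z>0)&(W[...,2]>88)&(W[...,2]<104)&(np.hypot(W[...,0]-p[0],W[...,1]-p[1])<25)
    q=W[m]; print(n,m.sum(),(q.min(0)+q.max(0))/2 if len(q) else 0,np.median(q,0) if len(q) else 0, np.ptp(q,0) if len(q) else 0)
```

```text
[ 539.40691229 -109.28456794  245.59569361] [-3.13966870e+00  2.13371415e-04 -3.09885205e+00]
knob 395 [ 538.73668978 -106.67335041   93.3084065 ] [ 537.75906445 -106.72947403   96.60400463] [17.91067067 17.77637325 10.61333517]
handle 1066 [508.97211268  13.14969308  93.92461533] [508.38660598  11.01470879  97.16153672] [27.11649396 28.06855643 11.78701095]
```

View pics/w1.png

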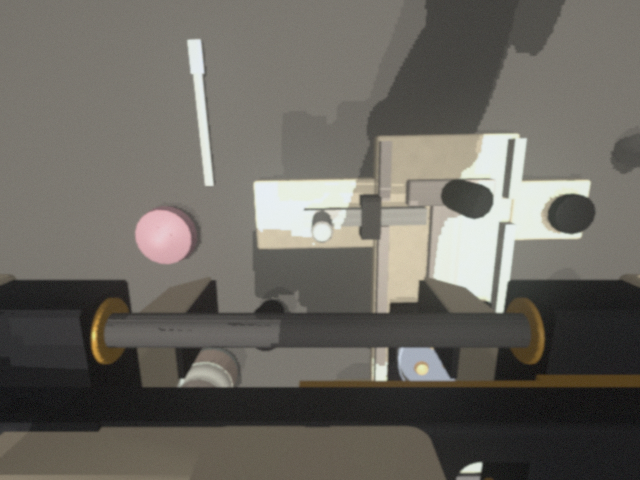

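The wrist view shows the knob at (322,230) under the tool and the handle at (468,200). Both views put the knob at (538.5, -106.5).

Request:
{"method": "move_arm", "body": {"plan": [-1,0.004,0.011,0.17,0,0,0,-1,0,0,0.17,0,0,0,-1,0,0,0.17,0,0,0,-1,0,0,0.1,0,0,0,-1,0,0,0.07,0,0,0,-1,0,0,0,0,0,0,1,0,0,0,0,0,0,1,0,0,0,0,0,0,1,0,0,0,0,0,0,1,0,0,0,0,0,0,1,0,0,0,0,0,0,1,0,0,0,0,0,0], "force": 15}}

```text
time: 4.15
tool_pos: [537.9, -102.4, 75.8]
orientation: [3.142, 0.0, -3.088]
contact_force: [-0.1, -0.2, 0.3]
width: 36.1
gripper_force: 0.0
```

Request:
{"method": "move_arm", "body": {"plan": [1,0,-0.015,0,0,0,0,1,0,0,0,0,0,0,1,0,0,0,0,0,0,1,0,0,0,0,0,0,1,0,0,0,0,0,0]}}

```text
time: 4.78
tool_pos: [538.0, -106.4, 75.7]
orientation: [-3.141, -0.0, -3.089]
contact_force: [-0.6, -2.5, -0.2]
width: 17.6
gripper_force: 15.0
```

Request:
{"method": "move_arm", "body": {"plan": [1,0,-0.02,0,0,0,0,1,0,-0.02,0,0,0,0,1,0,-0.02,0,0,0,0,1,0,-0.02,0,0,0,0,1,0,-0.02,0,0,0,0,1,0,-0.02,0,0,0,0,1,0,-0.02,0,0,0,0,1,0,0,0,0,0,0]}}

```text
time: 5.78
tool_pos: [540.2, -142.2, 75.8]
orientation: [-3.141, 0.001, -3.089]
contact_force: [1.6, -1.9, -1.5]
width: 18.0
gripper_force: 15.0
```

Request:
{"method": "move_arm", "body": {"plan": [1,0,-0.01,0,0,0,0,1,0,-0.01,0,0,0,0,1,0,-0.01,0,0,0,0,1,0,0,0,0,0,0]}}

```text
time: 6.28
tool_pos: [540.4, -142.8, 75.6]
orientation: [3.135, -0.001, -3.084]
contact_force: [0.0, 17.5, 3.7]
width: 17.6
gripper_force: 15.0
```

Request:
{"method": "move_arm", "body": {"plan": [1,0,0.024,0,0,0,0,1,0,0,0,0,0,0,-0.3,0,0,0,0,0,0,-0.3,0,0,0,0,0,0,-0.3,0,0,0,0,0,0,-1,0,0,0,0,0,0,-1,0,0,-0.1,0,0,0,-1,0,0,-0.15,0,0,0,-1,0,0,0,0,0,0,-1,0.023,0.157,0,0,0,0,-1,0.023,0.157,0,0,0,0,-1,0.023,0.157,0,0,0,0,-1,0.023,0.157,0,0,0,0,-1,0,0,0,0,0,0,-1,0,0,0,0,0,0]}}

```text
time: 8.15
tool_pos: [508.6, 12.4, 137.9]
orientation: [-3.141, -0.0, -3.088]
contact_force: [1.1, 0.2, 0.2]
width: 92.1
gripper_force: 0.0
```

Run:
```python
from station import r
import cv2,numpy as np
from h import *
s=r.observe();print(s["tool_pos"],s["orientation"],s["width"])
d=r.get_image("wrist");cv2.imwrite("pics/w2.png",d["img"][:,:,::-1])
d=r.get_image("scene");cv2.imwrite("pics/s2.png",cv2.resize(d["img"][180:340,160:480,::-1],None,fx=2,fy=2))
```

```text
[508.59245928  12.4478726  137.862636  ] [-3.14109746e+00 -4.45442667e-04 -3.08837852e+00] 92.09996472073672
```

View pics/s2.png

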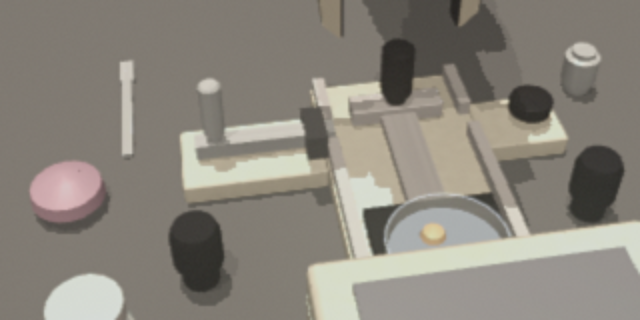

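The crop shows the knob at (211,110), drawn well away from the bracket at (318,133). The tongue is out of the track and the fingers are either side above the handle at (397,75).

Request:
{"method": "move_arm", "body": {"plan": [-1,0,0.003,0.13,0,0,0,-1,0,0,0.12,0,0,0,-1,0,0,0,0,0,0,1,0,0,0,0,0,0,1,0,0,0,0,0,0,1,0,0,0,0,0,0,1,0,0,0,0,0,0,1,0,0,0,0,0,0,1,0,0,0,0,0,0,1,0,0,0,0,0,0,1,0,0,0,0,0,0,1,0,0,0,0,0,0,1,0,0,0,0,0,0], "force": 20}}

```text
time: 9.88
tool_pos: [508.7, 14.0, 75.7]
orientation: [3.141, -0.0, -3.088]
contact_force: [-1.2, 0.9, -0.1]
width: 27.5
gripper_force: 20.0
```

Request:
{"method": "move_arm", "body": {"plan": [1,-0.02,0,0,0,0,0,1,-0.04,0,0,0,0,0,1,-0.04,0,0,0,0,0,1,-0.04,0,0,0,0,0,1,-0.04,0,0,0,0,0,1,-0.04,0,0,0,0,0,1,-0.04,0,0,0,0,0,1,-0.04,0,0,0,0,0,1,-0.04,0,0,0,0,0,1,-0.04,0,0,0,0,0,1,-0.04,0,0,0,0,0,1,-0.02,0,0,0,0,0,1,0,0,0,0,0,0]}}

```text
time: 11.5
tool_pos: [620.2, 20.8, 75.8]
orientation: [3.141, 0.002, -3.087]
contact_force: [1.4, 5.0, 0.0]
width: 27.5
gripper_force: 20.0
```

Request:
{"method": "move_arm", "body": {"plan": [1,-0.012,0,0,0,0,0,1,-0.012,0,0,0,0,0,1,-0.012,0,0,0,0,0,1,-0.012,0,0,0,0,0,1,-0.008,0,0,0,0,0,1,0,0,0,0,0,0]}}

```text
time: 12.25
tool_pos: [627.6, 21.2, 74.7]
orientation: [3.14, -0.011, -3.088]
contact_force: [-21.5, 4.2, 15.0]
width: 27.5
gripper_force: 20.0
```

Request:
{"method": "move_arm", "body": {"plan": [1,0.022,0,0,0,0,0,1,0,0,0,0,0,0,-0.1,0,0,0,0,0,0,-0.1,0,0,0,0,0,0,-0.1,0,0,0,0,0,0,-0.1,0,0,0,0,0,0,-0.1,0,0,-0.1,0,0,0,-0.1,0,0,-0.15,0,0,0,-0.1,0,0,-0.2,0,0,0,-0.1,0.2,0,-0.1,0,0,0,-0.1,0.2,0,0,0,0,0,-0.1,0.2,0,0,0,0,0,-0.1,0,0,0,0,0,0]}}

```text
time: 13.88
tool_pos: [473.7, 11.6, 213.3]
orientation: [3.141, -0.002, -3.089]
contact_force: [1.4, 1.2, -0.4]
width: 50.5
gripper_force: 0.0
```

Run:
```python
from station import r
import cv2,numpy as np
from scipy.spatial.transform import Rotation as Ro
s=r.observe();print(s["tool_pos"],s["width"],s["contact_force"])
d=r.get_image("scene");cv2.imwrite("pics/s3.png",cv2.resize(d["img"][180:340,160:480,::-1],None,fx=2,fy=2))
d=r.get_image("top");cv2.imwrite("pics/t3.png",d["img"][:,:,::-1])
K=d["camera_matrix"];V=d["view"];Z=d["range_z"]
vv,uu=np.mgrid[:480,:640]
P=np.stack([(uu-K[0,2])/K[0,0]*Z,(vv-K[1,2])/K[1,1]*Z,Z],-1)
W=(P-V[:3,3])@V[:3,:3]
for n,p in dict(knob=(540,-143),handle=(628,20)).items():
    m=(Z>0)&(W[...,2]>88)&(W[...,2]<104)&(np.hypot(W[...,0]-p[0],W[...,1]-p[1])<25)
    q=W[m]; print(n,m.sum(),(q.min(0)+q.max(0))/2 if len(q) else 0)
```

```text
[473.72057041  11.62976674 213.32355182] 50.48030451465514 [ 1.43369742  1.15782427 -0.41543843]
knob 146 [ 541.27939468 -142.49464976   93.71643607]
handle 353 [624.97602373  20.39270929  94.30460849]
```

View pics/s3.png

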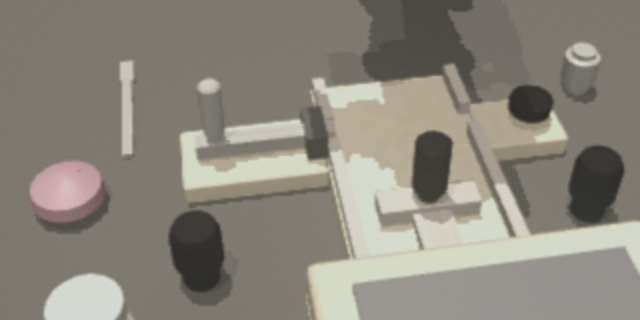

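Run:
```python
from station import r
from h import *
def f(d,p):
    K=d["camera_matrix"];V=d["view"];Z=d["range_z"]
    vv,uu=np.mgrid[:480,:640]
    P=np.stack([(uu-K[0,2])/K[0,0]*Z,(vv-K[1,2])/K[1,1]*Z,Z],-1)
    W=(P-V[:3,3])@V[:3,:3]
    m=(Z>0)&(W[...,2]>88)&(W[...,2]<104)&(np.hypot(W[...,0]-p[0],W[...,1]-p[1])<25)
    a=ray(d,uu[m].mean(),vv[m].mean(),97);q=W[m];return a,(q.min(0)+q.max(0))/2,q.mean(0)
a=f(dict(np.load("top.npz")),(509,13));b=f(r.get_image("top"),(625,20))
for x,y in zip(a,b):print(x,y,np.linalg.norm((y-x)[:2]))
k=f(dict(np.load("top.npz")),(539,-106));l=f(r.get_image("top"),(541,-143))
for x,y in zip(k,l):print(np.linalg.norm((y-x)[:2]))
```

```text
[509.13603609  13.09018131  97.        ] [624.45885748  20.32830196  97.        ] 115.54974480511946
[509.30152216  13.34896561  94.05684111] [624.77603114  20.4029102   94.47535792] 115.68975908697703
[509.11454154  13.11611899  96.37403428] [624.55464678  20.36557334  96.30648992] 115.66750834289333
35.81787293798279
36.148225038606505
35.91891300841665
```

Travel measured by camera is 115.6 mm, a few mm short of what the arm felt at the stop. I'll press the handle home again from behind with closed fingers, so that letting go cannot draw it back.

Request:
{"method": "move_arm", "body": {"plan": [1,-0.15,0.004,0,0,0,0,1,-0.15,0,0,0,0,0,1,-0.146,0,0,0,0,0,1,0,0,-0.0,0,0,0,1,0,0,0,0,0,0,1,0,0,0,0,0,0,1,0,0,0.2,0,0,0,1,0,0,0.2,0,0,0,1,0,0,0.152,0,0,0,1,0,0,0,0,0,0,1,-0.02,0,0,0,0,0,1,-0.02,0,0,0,0,0,1,-0.02,0,0,0,0,0,1,0,0,0,0,0,0]}}

```text
time: 15.82
tool_pos: [601.8, 19.8, 75.8]
orientation: [3.141, -0.004, -3.088]
contact_force: [-9.0, -0.5, 6.6]
width: 0.4
gripper_force: 4.5
```

Request:
{"method": "move_arm", "body": {"plan": [1,-0.01,0,0,0,0,0,1,-0.01,0,0,0,0,0,1,0,0,0,0,0,0]}}

```text
time: 16.2
tool_pos: [602.0, 19.8, 75.1]
orientation: [3.141, -0.013, -3.089]
contact_force: [-25.7, -0.8, 18.1]
width: 0.4
gripper_force: 12.9
```

Request:
{"method": "move_arm", "body": {"plan": [1,0.04,0,0,0,0,0,1,0.1,0,0,0,0,0,1,0.05,0,-0.15,0,0,0,1,0,0,-0.2,0,0,0,1,0.2,0,-0.1,0,0,0,1,0.2,0,0,0,0,0,1,0,0,0,0,0,0]}}

```text
time: 17.08
tool_pos: [458.4, 12.0, 188.7]
orientation: [3.141, 0.0, -3.088]
contact_force: [0.4, 0.1, 0.2]
width: 0.1
gripper_force: 0.0
```

Run:
```python
from station import r
from h import *
d=r.get_image("top");V=d["view"];K=d["camera_matrix"];Z=d["range_z"]
vv,uu=np.mgrid[:480,:640]
W=(np.stack([(uu-K[0,2])/K[0,0]*Z,(vv-K[1,2])/K[1,1]*Z,Z],-1)-V[:3,3])@V[:3,:3]
for p in((541,-143),(625,20)):
    m=(Z>0)&(W[...,2]>88)&(W[...,2]<104)&(np.hypot(W[...,0]-p[0],W[...,1]-p[1])<25);print(W[m].mean(0))
print(r.observe()["tool_pos"]);print(r.finish_job())
```

```text
[ 540.97087102 -141.97048544   95.2794073 ]
[625.32230104  20.40704092  96.26622989]
[460.76381334  12.29038911 188.88806396]
the job is handed in; nothing more can be done
None
```

The bolt is drawn back to its stop and the carriage is pushed home to its stop in the box. The arm has let go and is clear of both, and the job was handed in at about 17 s; handing it in returned no verdict.

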